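# Bring the back of a board into view with the inspection mirror

### The arm

A 6-joint arm with a two-finger parallel gripper is mounted at the origin on the work surface. World frame = base frame: x ahead of the robot, y to its left, z up, the work surface at z = 0. Lengths are in mm, angles in rad, forces in N, time in s.
With the tool pointing down it reaches from about 275 to 825 mm from the base axis. Payload 5.2 kg.
Tool frame: the origin (TCP) lies at the very end of the fingers, on their centre line; the grasp point (between the pads) lies 19 mm behind it; z points along the fingers, y is the direction in which the jaws open and shut (so a half turn about z gives the same grasp; the last joint's range is limited). The gripper opens to 93 mm and grips with 3 to 60 N. Pads are 15 mm wide; open, the fingers measure 128 mm over their backs; the gripper's body (75 mm by 188 mm) begins 65 mm behind the grasp point.
Start: joints at [-1.452, 0.259, 1.535, -0, 1.348, -0.203], TCP at [173.972, -521.765, 218.653] pointing down, gripper open.
Joint ranges: [-3.14, 3.14], [-0.91, 2.08], [0.19, 2.58], [-1.22, 4.36], [0.22, 2.71], [-3.12, 3.12]. Speed limits (rad/s): [2.57, 2.57, 3.14, 3.14, 3.14, 3.14].

### API

Orientations are given as [roll, pitch, yaw] about the fixed x, y, z axes, in that order (R = Rz(yaw) Ry(pitch) Rx(roll)).
In Python, from bench import robot gives the robot as it stands. The module is installed in compiled form; this text tells all that it offers. Calls block until the motion is done:
- robot.move_ptp(position, orientation): joint-space move of the TCP to a pose.
- robot.move_linear(position, ori=None, speed=150, f_stop=None): straight line of the TCP; ori=None keeps the orientation; speed is the mean speed in mm/s. With f_stop (N) it stops when the force on the tool has changed by that much, and returns True; else False.
- robot.move_j(angles): joint-space move.
- robot.move_gripper(opening): opening from 0.0 (shut) to 1.0 (fully open); the grip force is fixed at half the most; returns when the fingers have stopped.
- robot.sleep(seconds).
- robot.inverse_kinematics(position, orientation): joint angles nearest the present ones, or None.
- robot.get_image(name): name is "scene" or "top" or "wrist"; returns a dict with "img" (420x560x3 uint8, blue, green, red), "fovy" (degrees; the focal length in pixels is half the picture's height over the tangent of half this angle, whatever the lens; pixels are square), "cx", "cy" (the principal point, pixels), "eye" and "orientation" of the camera in the world. Camera axes: x right, y down, z forward; pixel columns grow to the right and rows downward; lengths in mm; the calibration is good to about 2 mm. A picture is of the moment at which its call begins. There is no depth.
A pose or a line that the arm cannot do raises robot.MotionError and nothing moves.
- robot.hand_in(): hands the job in, once; it reports no verdict.
Readings, each from a call of its own:
- robot.current_t(): time.
- robot.current_qpos(): joint angles.
- robot.current_joint_vel(): joint speeds.
- robot.current_joint_efforts(): joint torques, N m.
- robot.current_tcp_pos(): TCP position.
- robot.current_eef_rot(): TCP orientation.
- robot.current_contact_force(): force on the tool from outside, world axes, zero at the start.
- robot.current_ft_torque(): the same for the moment, N m.
- robot.current_gripper_width(): opening from 0.0 (shut) to 1.0 (fully open).
Only numpy, scipy, OpenCV 4.12 (cv2) and the standard library are available. Lean on these libraries where they do the work, as an engineer would, in place of code of your own. Each camera call takes 0.05 s, during which the arm holds its last target.

### The job

First push the open drawer of the inspection station fully home, past its detent, so that the board standing in it is in the viewing position. Then turn the sprung mirror by its tab until the round marker on the back of the board is reflected into the camera's lens (the mirror faces midway between lens and marker), and keep hold: the mirror springs back if released, so finish while still holding it steady at that angle. Leave the other things on the bench where they are.

Things in the scene. Friction and masses are not known exactly. Their poses are not given: they have to be found in the camera images.
- station: Fixed inspection station on a teal mat: base plate, grey drawer housing (43 mm high) on its left, camera barrel at right front, mirror at its far side. Origin on the mat (4 mm above the table) straight below the mirror's pivot; all heights here are above it. x: level, the drawer's closing direction, away from the robot. Lens at (-86,-60,58) mm, marker with drawer home (-86,60,58): midway is -x.
- drawer (a joint): How far the drawer is out, m: 0 = fully home at its stop; starts 45 to 75 mm out; closes along the station's +x. About 1 N of friction; from about 14 to 6 mm it must be pushed over a sprung detent roller (a few N more), below that the roller draws it home and keeps it there.
- drawer_front (a point): Centre of the flat outer face of the drawer's aluminium front panel, the face to push on: looks to the station's -x, 74 mm wide, 42 mm tall (9 to 51 mm high); this point is 35 mm high. The upright board stands 33 mm behind this face, its top 75 mm high. Nothing stands in front of the panel.
- marker (a point): The marker: a white disc of 17 mm with a dark cross, on the far (+x) side of the upright 50 x 52 mm circuit board that stands in the drawer; moves with the drawer.
- lens (a point): Centre of the camera's front lens, fixed on the station, 58 mm high. The black and aluminium barrel (26 mm thick, 54 mm long) runs from here away from the mirror; its top is 71 mm high.
- mirror: Upright 46x34 mm glass in a black frame 52 mm wide, 8 thick, middle 58 mm high. Turns about its vertical z through this origin (on the mat below the pivot). The glass looks along its own -x. A spring (0.06 N m/rad) returns it to rest, 0.45 to 0.95 rad counterclockwise (from above) of where it must face: turn it clockwise. Marker well in view within 5 degrees of midway. Stop: 1.4 rad from rest.
- mirror_tab (a point): Middle of the top of the mirror's tab, 123 mm high: a plain aluminium plate 10 mm thick (along the mirror's x), 34 mm wide (along its y), from 78 to 123 mm high; take it from above across its thickness. It lies 4 mm to the +x of the pivot axis in the mirror's frame.
- screwdriver: Bystander: screwdriver, 160 mm, lying on the mat to the left of the station.
- flux_jar: Bystander: small amber jar, 44 mm across, 45 mm tall, to the right of the station.
- screw_tray: Bystander: grey divided tray 60 x 80 x 18 mm, beyond the station's far left corner.
- tweezers: Bystander: steel tweezers, 110 mm, lying to the right of the station.
- reel: Bystander: white empty reel, 54 mm across, 32 mm tall, on the left of the mat.
- multimeter: Bystander: black hand meter 150 x 80 x 36 mm on the right of the mat.
- solvent_bottle: Bystander: white bottle 60 mm across, 130 mm tall, on the table beside the mat's left edge.

How it is judged:
By the outcome, as a careful person would: the job done as asked, in the order asked, and still so for the second after the job is handed in, while the arm keeps its last pose, push and grip.
It also fails if it takes over 45 s, if anything falls off the work surface, if the arm or the gripper's body presses on something with over 40 N, if the wrist force passes 120 N, or if a joint passes its speed limit or range.

## Working session

There is one attempt and no reset: what is moved stays moved. The work goes in short steps, each a Python script; the robot and the scene stay as the last script left them, time stands still between calls to the robot, and variables do not carry over. Pictures are saved under pics/ and viewed, and the job is handed in when it is done.

```bash
mkdir -p pics
cat > h.py <<'E'
from bench import robot
import numpy as np, cv2, json, pickle
from scipy.spatial.transform import Rotation as R
def cam(d):
    f=d["img"].shape[0]/2/np.tan(np.radians(d["fovy"])/2)
    o=np.array(d["orientation"],float)
    M=o if o.shape==(3,3) else R.from_euler('xyz',o).as_matrix()
    return f,M,np.array(d["eye"],float)
def ray(d,u,v,z):
    f,M,e=cam(d); r=M@np.array([(u-d["cx"])/f,(v-d["cy"])/f,1]); return e+r*(z-e[2])/r[2]
def proj(d,p):
    f,M,e=cam(d); c=M.T@(np.array(p)-e); return np.array([d["cx"]+f*c[0]/c[2],d["cy"]+f*c[1]/c[2]])
def snap(n,tag):
    d=robot.get_image(n); pickle.dump(d,open(f'{tag}.pkl','wb')); cv2.imwrite(f'pics/{tag}.png',d["img"]); return d
def load(tag): return pickle.load(open(f'{tag}.pkl','rb'))
E
python3 - <<'E'
from h import *
for n in("scene","top","wrist"):
    d=snap(n,n+"0"); print(n,d["fovy"],d["cx"],d["cy"],d["eye"],d["orientation"])
print(robot.current_t(),robot.current_eef_rot())
E
```

```text
scene 52.00878256953927 275.3293770660805 206.41173067626588 [1333.02243121  423.73783346  966.72848937] [-2.37864965 -0.01886378  2.0876009 ]
top 45.47479366892084 283.0279793813043 205.55381969742652 [ 487.29493128   44.61533713 1500.57602461] [-3.05484924  0.00740101 -1.56318462]
wrist 70.26569919255692 283.4537119985539 211.43814682657515 [ 244.49235673 -498.74713261  383.20358471] [ 2.86962652e+00  1.16610179e-03 -1.24900304e+00]
0.15 [-3.14022564e+00 -2.44938682e-04  3.21769871e-01]
```

View pics/top0.png

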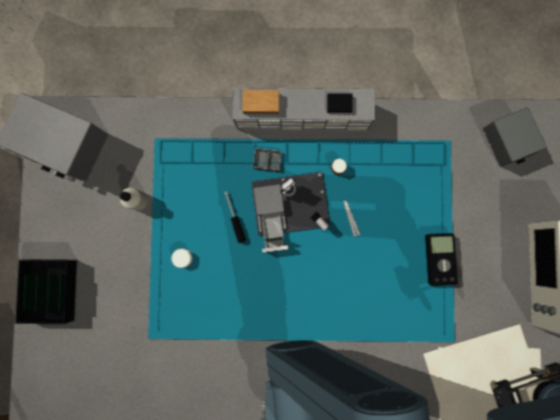

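View pics/scene0.png

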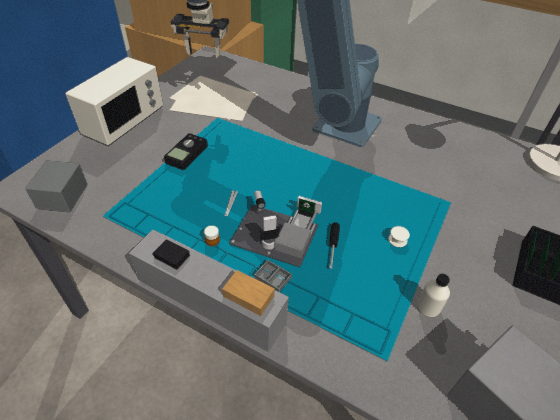

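Run:
```python
from h import *
d=load('top0')
cv2.imwrite('pics/top0c.png',cv2.resize(d["img"][140:270,210:370],None,fx=5,fy=4.6 and 5,interpolation=cv2.INTER_CUBIC)[:600])
for uv in((291,232),(270,240),(290,187),(319,220)): print(ray(d,*uv,60))
d=load('scene0')
cv2.imwrite('pics/scene0c.png',cv2.resize(d["img"][180:280,220:350],None,fx=6,fy=6,interpolation=cv2.INTER_CUBIC))
```

```text
[536.4042153   32.75266712  60.        ]
[513.02670478  92.85471059  60.        ]
[666.53914504  36.45844041  60.        ]
[571.49232139 -47.57875453  60.        ]
```

View pics/top0c.png

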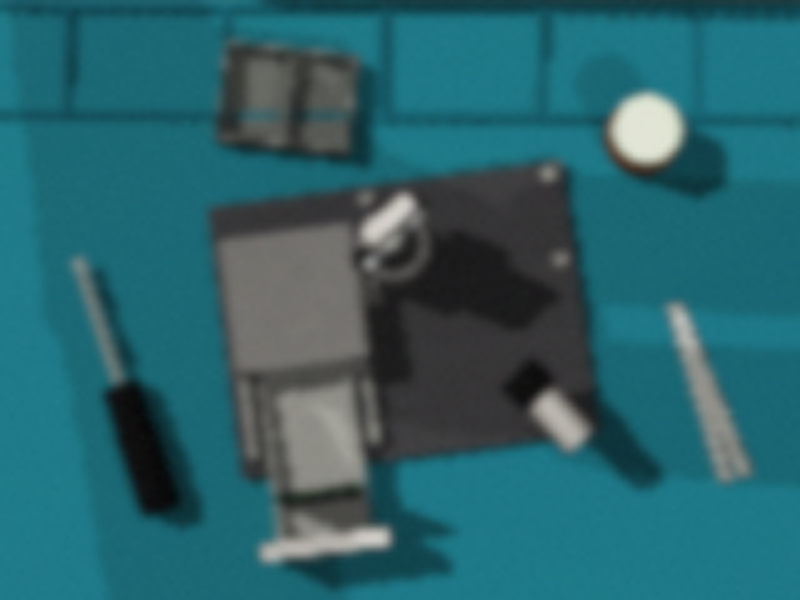

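View pics/scene0c.png

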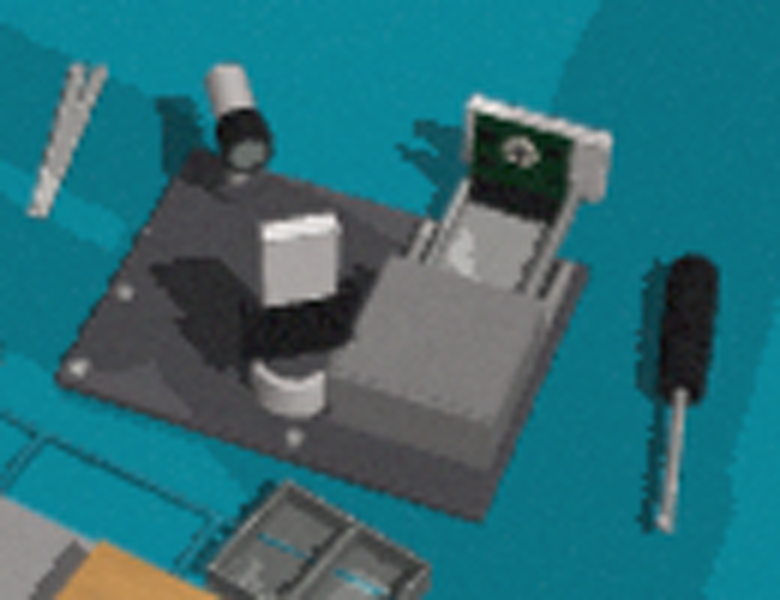

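Run:
```python
from h import *
robot.move_ptp([500,15,330],[3.1416,0,0.0])
d=snap("wrist","w1"); print(d["eye"],d["orientation"],robot.current_t())
cv2.imwrite('pics/w1b.png',cv2.resize(d["img"],(800,600),interpolation=cv2.INTER_CUBIC))
```

```text
[574.47205069  13.47541032 494.990603  ] [ 2.86902929e+00 -6.76679933e-04 -1.57172192e+00] 2.475
```

View pics/w1b.png

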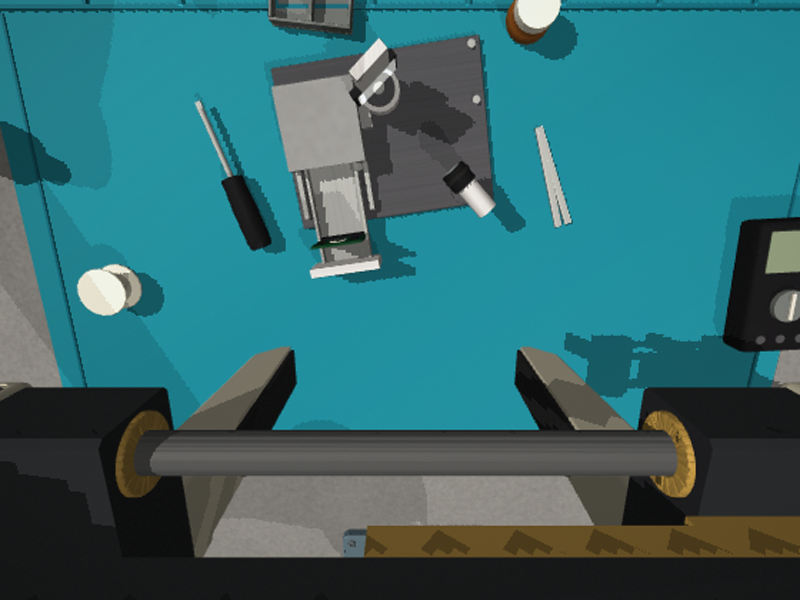

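Run:
```python
from h import *
d=load('w1')
cv2.imwrite('pics/w1c.png',cv2.resize(d["img"][20:200,180:360],(600*180//180,600),interpolation=cv2.INTER_CUBIC))
cv2.imwrite('pics/w1d.png',cv2.resize(d["img"][20:95,230:300],None,fx=8,fy=8,interpolation=cv2.INTER_CUBIC))
```

```text
(no output)
```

View pics/w1c.png

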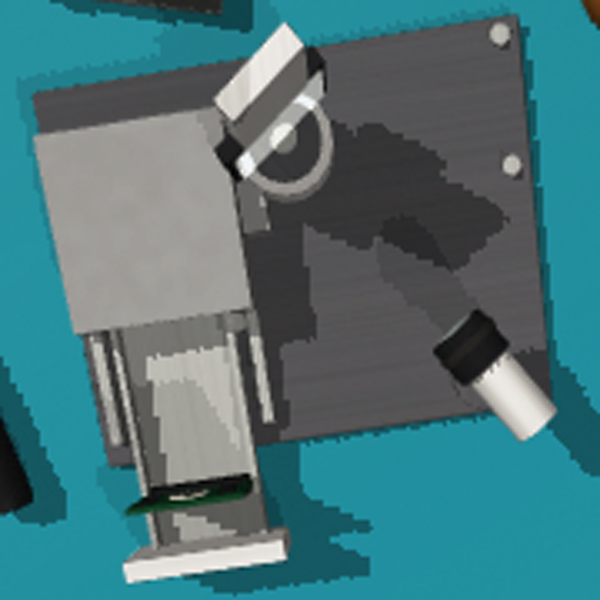

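View pics/w1d.png

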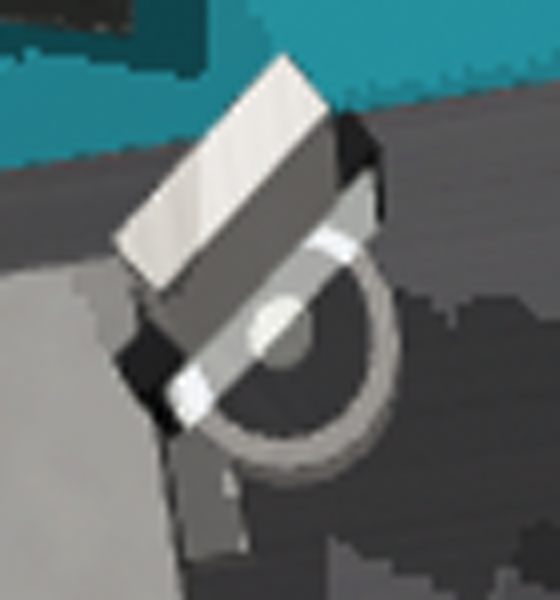

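Run:
```python
from h import *
d=load('w1')
g=lambda U,V,s,ox,oy,z: ray(d,(U+.5)/s-.5+ox,(V+.5)/s-.5+oy,z)
T=np.array([g(u,v,8,230,20,127) for u,v in((283,55),(328,108),(160,290),(115,238))])
print(T.round(1),T.mean(0)); 
e=[np.linalg.norm(T[i]-T[(i+1)%4]) for i in range(4)];print('edges',e)
w=T[0]-T[3]+T[1]-T[2]; print('tab width dir angle',np.degrees(np.arctan2(w[1],w[0])))
t=T[1]-T[0]+T[2]-T[3]; print('thick dir',np.degrees(np.arctan2(t[1],t[0])))
s=10/3
P=[g(u,v,s,180,20,55) for u,v in((125,582),(287,557))]
print('panel',P,np.linalg.norm(P[0]-P[1])); a=P[0]-P[1]; print('yaw',np.degrees(np.arctan2(a[1],a[0]))-90)
# housing top corners z=47
H=[g(u,v,s,180,20,47) for u,v in((34,138),(76,333),(253,308))]
for i in(0,1):
  a=H[i]-H[i+1];print(H[i],np.linalg.norm(a),np.degrees(np.arctan2(a[1],a[0])))
B=[g(u,v,s,180,20,9) for u,v in((34,94),(518,14),(550,404),(108,466))]
for i in range(4):
  a=B[i]-B[(i+1)%4];print(B[i],np.linalg.norm(a),np.degrees(np.arctan2(a[1],a[0])))
print('lens top of barrel front z~75', g(436,347,s,180,20,66),g(475,309,s,180,20,66))
print('pivot pin',g(278,333,8,230,20,20),g(278,333,8,230,20,12))
```

```text
[[681.2  33.3 127. ]
 [674.8  27.3 127. ]
 [652.2  51.  127. ]
 [658.8  57.1 127. ]] [666.75649219  42.17506332 127.        ]
edges [np.float64(8.838222937869864), np.float64(32.78206261618865), np.float64(8.914671133847234), np.float64(32.693943537953274)]
tab width dir angle -46.48696201171832
thick dir -137.0215959977816
panel [array([478.48082866, 113.14312826,  55.        ]), array([489.86888987,  39.74386456,  55.        ])] 74.27745182354082
yaw 8.819251644366659
[662.69082961 140.94993667  47.        ] 77.27632229655313 8.600475380282745
[586.28346871 129.39376132  47.        ] 77.1268175290872 97.56546228267614
[687.78416227 150.25970549   9.        ] 213.70819993229682 98.3186017068608
[718.7029205 -61.2000427   9.       ] 165.48729830776685 7.886600766273523
[554.78087073 -83.90703498   9.        ] 214.18198077625937 -82.21787177073432
[525.77923181 128.30235649   9.        ] 163.4861543677263 -172.28144604757722
lens top of barrel front z~75 [580.10896158 -24.05780811  66.        ] [595.0358686  -39.68996685  66.        ]
pivot pin [667.74094696  40.79707556  20.        ] [669.31182261  41.25723902  12.        ]
```

```bash
cat >> h.py <<'E'
YAW=np.radians(8.2); PIV=np.array([663.9,39.4])
def st(x,y,z):
    c,s=np.cos(YAW),np.sin(YAW); return [PIV[0]+c*x-s*y,PIV[1]+s*x+c*y,z+4]
E
python3 - <<'E'
from h import *
o=[np.pi,0,YAW]
robot.move_gripper(0.0)
robot.move_ptp(st(-215,61,120),o)
robot.move_linear(st(-215,61,29),o,speed=150)
F0=np.array(robot.current_contact_force());print(F0)
print(robot.move_linear(st(-180-7.5+30,61,29),o,speed=60,f_stop=10))
p=np.array(robot.current_tcp_pos());print(p,robot.current_contact_force(),robot.current_t())
c,s=np.cos(YAW),np.sin(YAW);q=p[:2]-PIV;print('st',c*q[0]+s*q[1],-s*q[0]+c*q[1])
E
```

```text
[ 0.42249005 -0.41176271  1.27107002]
False
[499.06391681  77.33439757  32.9218428 ] [-0.13186041 -0.6387405   0.27053993] 6.675
st -157.74029446599314 61.056959830358885
```

Run:
```python
from h import *
o=[np.pi,0,YAW]
c,s=np.cos(YAW),np.sin(YAW)
for tx in(-140,-134,-130,-127,-124,-121,-118,-115):
    r=robot.move_linear(st(tx,61,29),o,speed=30,f_stop=16)
    p=np.array(robot.current_tcp_pos());q=p[:2]-PIV;print(tx,r,'st',(c*q[0]+s*q[1]).round(1),np.round(robot.current_contact_force(),1),robot.current_t())
    if r: break
d=snap("scene","s2")
cv2.imwrite('pics/s2c.png',cv2.resize(d["img"][150:280,220:350],None,fx=4.6,fy=4.6,interpolation=cv2.INTER_CUBIC))
```

```text
-140 False st -140.5 [-4.1 -0.6  1.5] 7.4083
-134 False st -132.7 [ 0.4 -0.7 -0.2] 7.7583
-130 False st -130.5 [-3.5 -0.4  1.7] 8.0417
-127 False st -130.5 [-11.2  -2.1   8.1] 8.2917
-124 False st -130.5 [-18.2  -5.4  14.5] 8.5417
-121 False st -130.6 [-26.   -7.1  19.8] 8.7917
-118 False st -130.6 [-34.5  -9.5  26. ] 9.0417
-115 False st -130.6 [-40.7 -11.7  32.5] 9.2917
```

View pics/s2c.png

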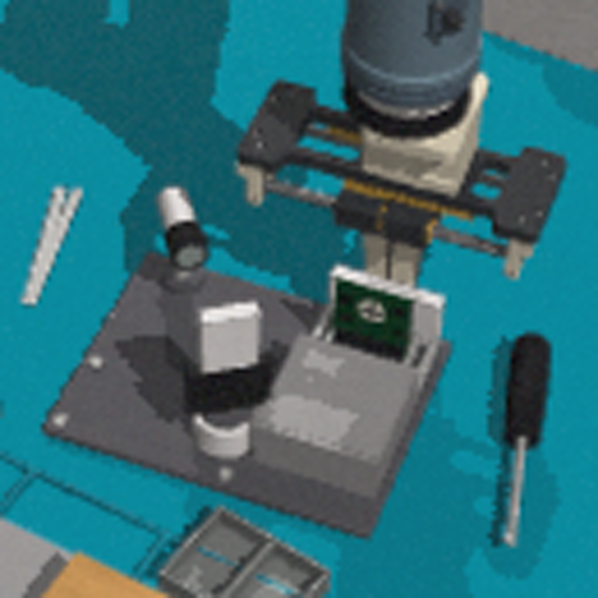

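Run:
```python
from h import *
o=[np.pi,0,YAW]
robot.move_linear(st(-165,61,29),o,speed=150)
robot.move_linear(st(-165,61,150),o,speed=250)
robot.move_gripper(0.5)
d=snap("scene","s3"); print(proj(d,st(-86,60,58)),proj(d,st(-86,-60,58)),robot.current_t())
cv2.imwrite('pics/s3c.png',cv2.resize(d["img"][190:250,240:320],None,fx=10,fy=10,interpolation=cv2.INTER_CUBIC))
print(robot.current_qpos(),robot.current_contact_force())
for yaw in(-46.5,133.5,-81.8,98.2): print(yaw,robot.inverse_kinematics([666.8,42.2,180],[np.pi,0,np.radians(yaw)]))
```

```text
[298.68447414 215.66652239] [259.90201741 204.11392726] 11.4
[-7.06969056e-02  2.20626820e-01  1.75266696e+00 -2.31035424e-05
  1.16815324e+00  1.35697055e+00] [-0.20953589 -0.27820804  0.39765668]
-46.5 [-1.03401615e-01  4.95186044e-01  1.27915862e+00 -4.44089210e-16
  1.36724799e+00  2.27897281e+00]
133.5 [-0.10340161  0.49518604  1.27915862  0.          1.36724799 -0.86261984]
-81.8 [-1.03401615e-01  4.95186044e-01  1.27915862e+00 -4.44089210e-16
  1.36724799e+00  2.89507404e+00]
98.2 [-0.10340161  0.49518604  1.27915862  0.          1.36724799 -0.24651861]
```

View pics/s3c.png

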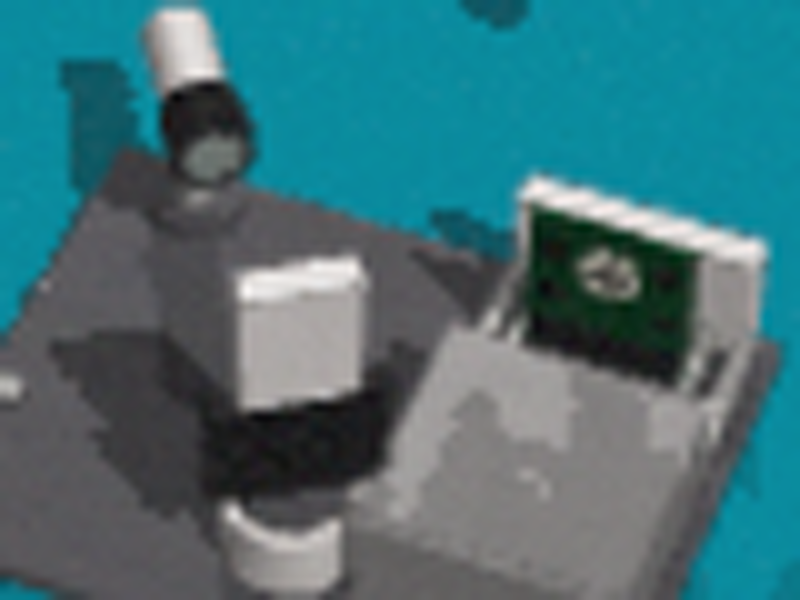

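Run:
```python
from h import *
o=[np.pi,0,np.radians(133.5)]
robot.move_ptp([666.8,42.2,165],o)
d=snap("wrist","w4");t=snap("top","t4")
cv2.imwrite('pics/w4b.png',cv2.resize(d["img"],(800,600),interpolation=cv2.INTER_CUBIC))
print(robot.current_t(),robot.current_gripper_width())
```

```text
13.4167 0.49956853294570636
```

View pics/w4b.png

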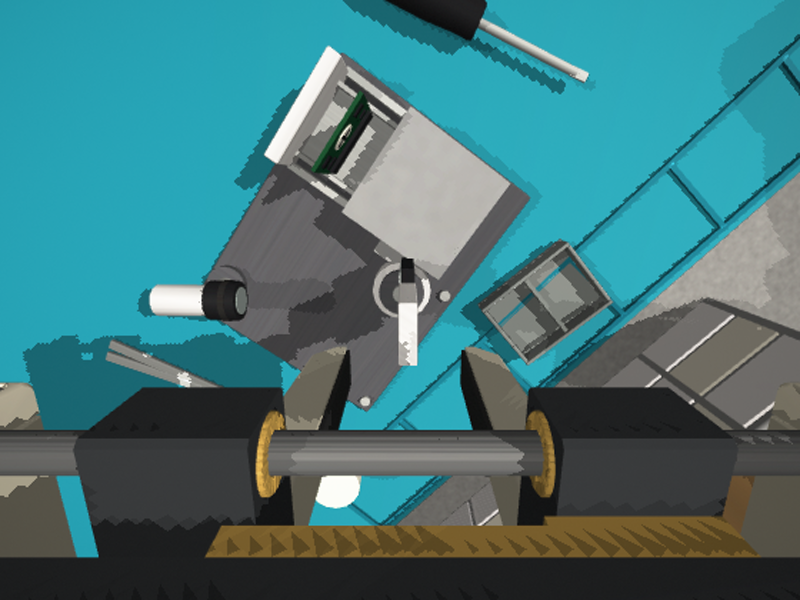

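Run:
```python
from h import *
o=[np.pi,0,np.radians(133.5)]
print(robot.move_linear([666.8,42.2,98],o,speed=80,f_stop=10))
print(np.round(robot.current_contact_force(),1))
robot.move_gripper(0.0)
print(np.round(robot.current_contact_force(),1),np.round(robot.current_ft_torque(),2),robot.current_gripper_width()*93,robot.current_tcp_pos(),robot.current_t())
snap("wrist","w5"); d=snap("scene","s5")
cv2.imwrite('pics/s5c.png',cv2.resize(d["img"][150:250,220:330],None,fx=6,fy=6,interpolation=cv2.INTER_CUBIC))
cv2.imwrite('pics/w5b.png',cv2.resize(load("w5")["img"],(800,600),interpolation=cv2.INTER_CUBIC))
```

```text
False
[0.2 0.  1.1]
[ 3.6  3.  -1.2] [ 0.42 -0.62 -0.06] 9.773644323220477 [667.61760249  42.82784459  98.15999191] 15.0833
```

View pics/w5b.png

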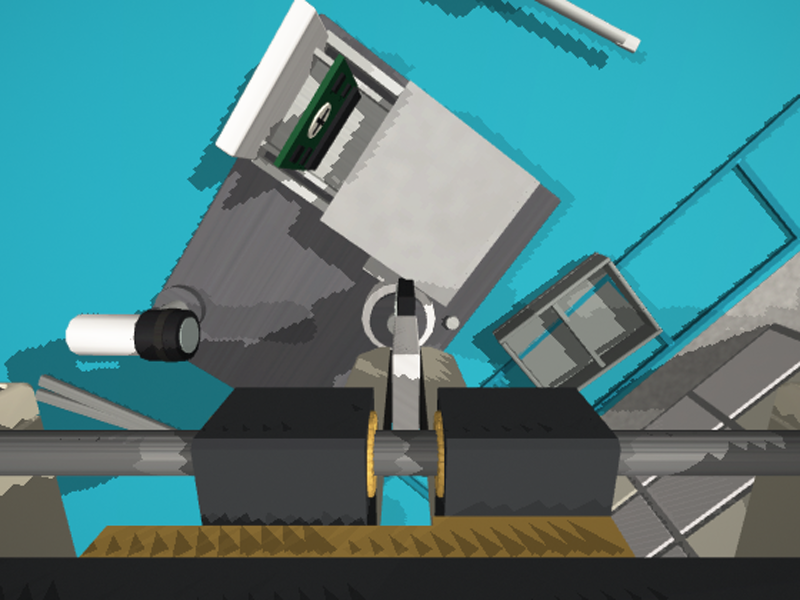

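View pics/s5c.png

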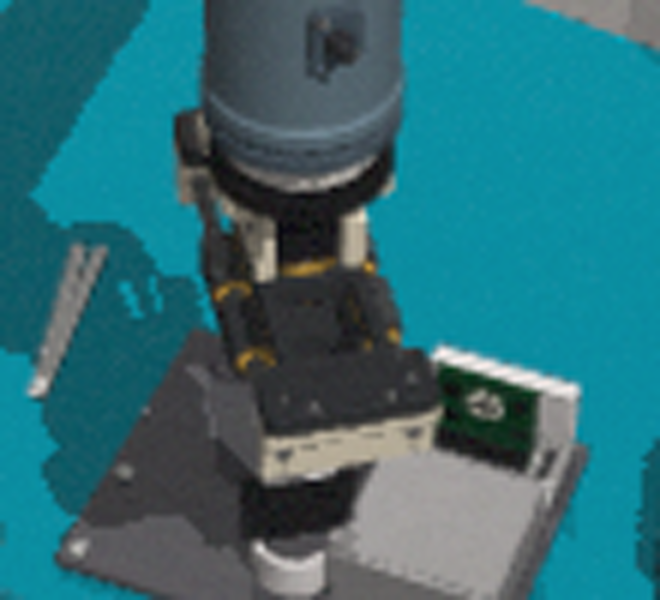

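Run:
```python
from h import *
P=np.array([664.9,40.25])
for y in np.linspace(133.5,98.2,7):
    m=np.radians(y-90)
    robot.move_linear([P[0]+4*np.cos(m),P[1]+4*np.sin(m),98],[np.pi,0,np.radians(y)],speed=4)
    print(round(y,1),np.round(robot.current_contact_force(),1),np.round(robot.current_ft_torque(),2),np.degrees(robot.current_eef_rot()).round(2),np.round(robot.current_tcp_pos(),1),robot.current_t())
d=snap("wrist","w6");snap("top","t6"); d2=snap("scene","s6")
cv2.imwrite('pics/w6b.png',cv2.resize(d["img"],(800,600),interpolation=cv2.INTER_CUBIC))
cv2.imwrite('pics/s6c.png',cv2.resize(d2["img"][150:250,220:330],None,fx=6,fy=6,interpolation=cv2.INTER_CUBIC))
```

```text
133.5 [0.3 1.7 1.4] [ 0.2  -0.28  0.05] [-179.99   -0.    133.49] [667.6  42.9  98.1] 15.6583
127.6 [-1.3  0.   1.4] [ 0.15 -0.11  0.  ] [-1.7998e+02 -1.0000e-02  1.2776e+02] [667.9  42.6  98.1] 15.9083
121.7 [-1.1  0.5  2.4] [ 0.08 -0.09  0.03] [-179.97   -0.    121.99] [668.1  42.2  98.1] 16.1583
115.8 [-1.2  0.4  3.3] [-0.05  0.1  -0.  ] [-179.97    0.    116.15] [668.2  41.8  98.1] 16.4083
110.0 [-0.9 -0.7  5.2] [-0.1   0.28  0.03] [-1.7996e+02  1.0000e-02  1.1029e+02] [668.4  41.4  98.1] 16.6583
104.1 [-2.5 -1.6  4.5] [-0.19  0.47  0.04] [-1.7996e+02  1.0000e-02  1.0442e+02] [668.4  41.   98.1] 16.9083
98.2 [-4.1 -1.5  5.2] [-0.24  0.49  0.02] [-1.7996e+02  1.0000e-02  9.8480e+01] [668.5  40.6  98.1] 17.1583
```

View pics/w6b.png

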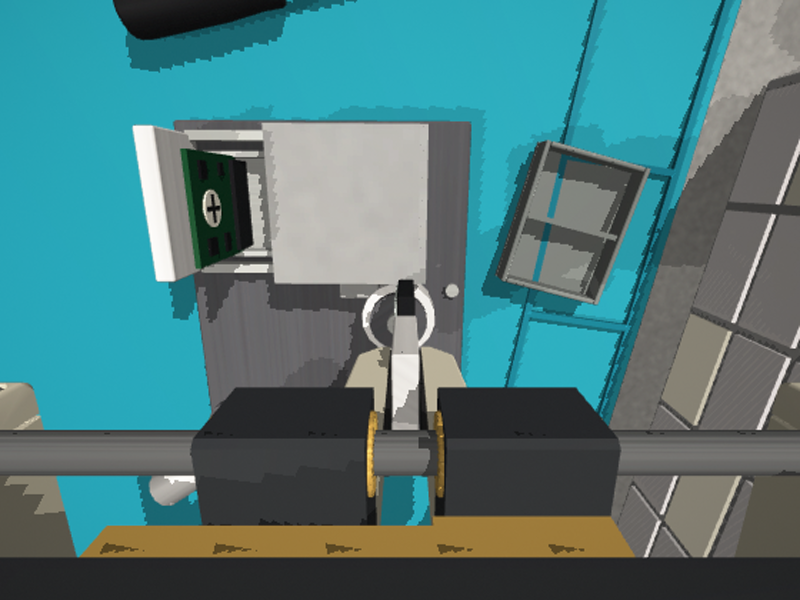

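View pics/s6c.png

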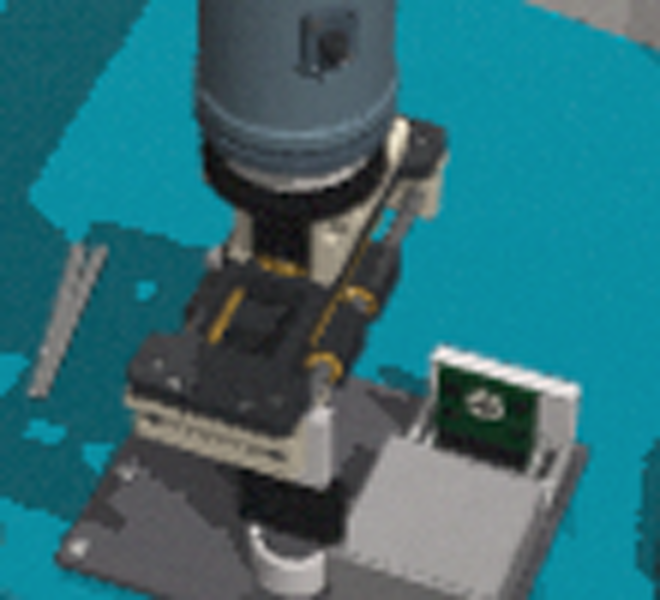

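Run:
```python
from h import *
robot.sleep(0.5)
print(np.degrees(robot.current_eef_rot()).round(2),np.round(robot.current_contact_force(),1),robot.current_gripper_width()*93)
d=snap("wrist","w7")
k=.7
for n,a,b,z in(("housing left",(263,123),(428,123),47),("housing right",(275,283),(427,284),47),("housing far",(428,124),(427,283),47),("base left",(175,121),(470,121),9),("base far",(470,122),(463,370),9)):
    p,q=ray(d,a[0]*k,a[1]*k,z),ray(d,b[0]*k,b[1]*k,z); v=q-p; print(n,np.linalg.norm(v),np.degrees(np.arctan2(v[1],v[0])))
cv2.imwrite('pics/w7c.png',cv2.resize(d["img"][180:310,220:350],None,fx=4.6,fy=4.6,interpolation=cv2.INTER_CUBIC))
m=ray(d,212*k,209*k,62);q=m[:2]-PIV-[1,.85];print('marker st',R.from_euler('z',-YAW).apply([*q,58]))
```

```text
[-1.7996e+02  2.0000e-02  9.8510e+01] [-2.2 -1.3  4.8] 9.362824571913995
housing left 77.82209001123096 8.504380105347968
housing right 79.13156997615468 8.138618587052724
housing far 76.93161870158684 -81.04095661286082
base left 163.4006295655035 8.504143644230496
base far 149.3119348240953 -80.87460623931082
marker st [-86.31107556  61.54096228  58.        ]
```

View pics/w7c.png

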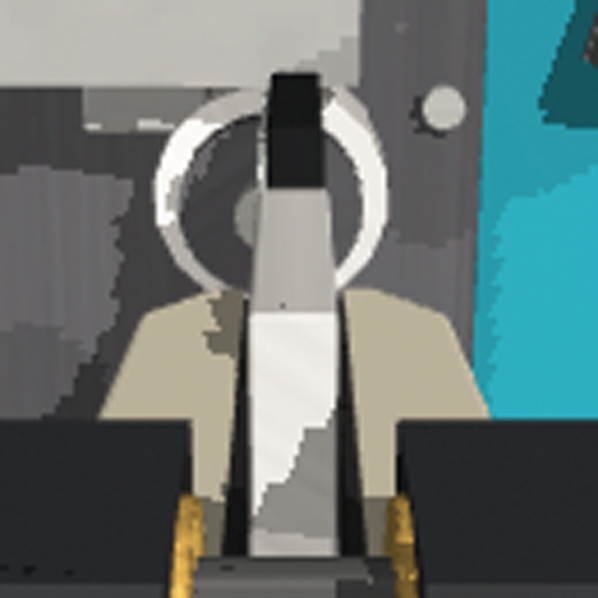

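Run:
```python
from h import *
robot.hand_in(); print(robot.current_t())
```

```text
the job is handed in; nothing more can be done
the job is handed in; nothing more can be done
```

I closed the drawer past its detent, turned the mirror to the midway angle, and handed in at about 17.8 s with the gripper still holding the tab.

- **Drawer:** the push went over the detent and the drawer ran up against its stop. In the last wrist image the marker lies at station (-86, 61.5) mm, against (-86, 60) for fully home.
- **Push force:** after the drawer reached its stop I kept pressing too long. The last reading on the closed fingertips was about 53 N, because `f_stop` counts from the start of each short step and so never triggered. This was below the 120 N wrist limit, and it was the fingers pressing, not the gripper's body.
- **Mirror:** I gripped the tab across its thickness (9.4 mm opening for the 10 mm plate) and turned it about 35° clockwise. The mirror ended at 8.5°. The station's edges measured about 8.1° to 9.1°, so it is within about 1° of midway. The tab's edges line up with the gripper in the image, which shows no slip, and the force on the tool was steady at about 5 N.
- **Not checked directly:** I did not see the marker's reflection in the lens; the angle comes from the geometry.
- **Other objects:** the arm's path went near none of them, and those still in view at the end looked unmoved. I did not measure them.

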